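# Clear the kiln post and index the decorating wheel to its next stop

## Task

Move the tall kiln post that stands in the way of the wheel's bar: stand it gently upright on the kiln shelf, beside the short post. Then pull up the spring plunger on the wheel, turn the wheel anticlockwise (seen from above) until the plunger drops into the next hole of the hidden index plate and locks, and let go. Do not touch the clay pot, do not tip the tall post, and leave the short post, the bowl and the wooden rib where they are.

Things in the scene. Friction and masses are not known exactly. Their poses are not given: they have to be found in the camera images.
- post_centre (a point): centre of the tall kiln post: loose off-white square ceramic prop, 44 x 44 x 120 mm, about 0.45 kg, standing upright on the bench in front of the wheel, in the path of the wheel's bar. z is up, x and y are normal to its side faces.
- kiln_shelf: fixed white slab 220 (x) x 200 (y) x 20 (z) mm on the bench to the robot's right; origin at the centre of its underside, top face 20 mm above it. The short post stands somewhere along its +x edge; the -x half is free for the tall post.
- short_centre (a point): centre of the short kiln post, 44 x 44 x 60 mm, 0.22 kg, loose, standing at the other end of the kiln shelf; bystander.
- wheel_centre (a point): point on the turning axis of the decorating wheel, on the wheel's top face, 55 mm above the bench. The wheel is an aluminium disc of 130 mm radius, 15 mm thick, on a fixed iron base; x points along the wheel's bar, which turns with it, z is up.
- bar_tip (a point): outer end of the wheel's bar: a flat aluminium strip 22 mm wide and 12 mm thick that sticks out of the wheel's rim to 195 mm from the axis, 49 mm above the bench; it turns with the wheel.
- knob (a point): centre of the plunger's black round knob: 32 mm diameter, 30 mm high (its underside 15 mm below this point, 78 mm above the bench when locked), vertical axis, 105 mm from the wheel's axis on the line of the bar, above a steel sleeve of 28 mm diameter on the wheel. It turns with the wheel and rises with the plunger.
- plunger (a joint): height of the spring plunger, m: 0 fully down in a hole (locked), about 0.012 with its pin resting on top of the index plate between holes, 0.020 fully pulled. The spring pushes it down with about 7 N at 0 and 13 N at 0.020.
- wheel (a joint): turn of the wheel, rad: 0 at the start, where the plunger is locked in the home hole; grows anticlockwise seen from above; free to turn, against about 0.12 N m of friction, from -0.3 to 1.6 with the plunger pulled. The next hole lies under the wheel, out of sight, somewhere between 1.0 and 1.4; its place is not measured. The 10 mm pin has about 1.5 mm of play each side and slides on the index plate between the holes; over a hole it snaps down and stops the wheel.
- pot: clay pot fixed upside down on the middle of the wheel, 100 mm diameter at its mouth, 56 mm at its upper end, 84 mm high; origin at the centre of its underside, 55 mm above the bench. Not to be touched.
- water_bowl: loose terracotta bowl, 110 mm across, 50 mm high, on the bench to the robot's left; origin at the centre of its underside; bystander.
- rib: loose flat wooden rib, 130 x 45 x 12 mm, lying on the bench beyond the kiln shelf; origin at the centre of its underside; bystander.
Not all that is in view belongs to the job. What is shaped like the part that bears post_centre but blue or red is not meant.

How it is judged (in metres and radians):
On the way, in this order (a step that is already met when the one before it is completed fails the run):
1. the tall post stands upright on the kiln shelf while the wheel is still in its home position (x of post_centre in the frame of kiln_shelf between -0.11 and 0.11 m and y of post_centre in the frame of kiln_shelf between -0.1 and 0.1 m and z of post_centre in the frame of kiln_shelf below 0.086 m and angle between post_centre's own z axis and vertical below 0.08 rad and value of joint wheel below 0.1 rad), for 0.2 s.
2. the plunger is pulled up out of the home hole (value of joint plunger above 0.0105 m), for 0.1 s.
At the end, for the whole second after the job is handed in: Wheel turned over 0.9 rad and at rest (below 0.05 rad/s), plunger fully down in the next hole (under 4 mm up); tall post upright (within 0.08 rad) on the kiln shelf's top, its centre inside the shelf's outline and under 86 mm above the shelf's underside (value of joint plunger below 0.004 m and value of joint wheel above 0.9 rad and velocity of joint wheel between -0.05 and 0.05 rad/s and x of post_centre in the frame of kiln_shelf between -0.11 and 0.11 m and y of post_centre in the frame of kiln_shelf between -0.1 and 0.1 m and z of post_centre in the frame of kiln_shelf below 0.086 m and angle between post_centre's own z axis and vertical below 0.08 rad); the robot touches nothing.
It fails at once if the tall post is tipped by more than 0.4 rad (angle between post_centre's own z axis and vertical above 0.4 rad).
It fails at once if the robot presses on the clay pot with more than 2 N (contact force between pot and the arm above 2 N or contact force between pot and the fingers above 2 N).
It fails at once if the short post is moved by more than 25 mm or tipped (distance of short_centre from where it was at the start of the episode above 0.025 m or angle between short_centre's own z axis and vertical above 0.4 rad).
It fails at once if the bowl or the rib is moved by more than 25 mm (distance of any of water_bowl, rib from where it was at the start of the episode above 0.025 m).
It fails at once if the tall post is dropped or banged down on the kiln shelf (more than 80 N) (contact force between kiln_shelf and anything else above 80 N).
It also fails if it takes over 72 s, if anything falls off the work surface, if the arm or the gripper's body presses on something with over 40 N, if the wrist force passes 120 N, or if a joint passes its speed limit or range.

## Robot

A 6-joint arm with a two-finger parallel gripper is mounted at the origin on the work surface. World frame = base frame: x ahead of the robot, y to its left, z up, the work surface at z = 0. Lengths are in mm, angles in degrees, forces in N, time in s.
With the tool pointing down it reaches from about 350 to 850 mm from the base axis. Payload 8.1 kg.
Tool frame: the origin (TCP) lies between the finger pads; the fingertips stand 22 mm ahead of it and the grasp point (between the pads) lies 3 mm ahead of it (r.nose_length is the z of the fingertips in the tool frame, in mm); z points along the fingers, x is the direction in which the jaws open and shut, and the axes are right-handed (so a half turn about z gives the same grasp; the last joint's range is limited). The gripper opens to 85 mm and grips with 20 to 120 N. Pads are 22 mm wide; open, the fingers measure 114 mm over their backs; the gripper's body (76 mm by 85 mm) begins 54 mm behind the grasp point. The pads swing forward as they close: fully open they stand 13 mm farther back than shut.
Start: joints at [72.055, 7.471, 85.268, -0, 87.261, -4.893], TCP at [135.478, 584.509, 253.292] pointing down, gripper open.
Joint ranges: [-169.43, 169.43], [-51.17, 129.36], [1.28, 143.12], [-76.62, 256.62], [0, 156.53], [-152.29, 152.29]. Speed limits (degrees/s): [136.94, 136.94, 159.86, 180, 180, 180].

## Interface

Orientations are given as [roll, pitch, yaw] about the fixed x, y, z axes, in that order (R = Rz(yaw) Ry(pitch) Rx(roll)).
In Python, from bench import r gives the robot as it stands.
- The arm moves only by the shell command python3 -m jog 'ROWS' [FORCE]. ROWS is JSON, a list of rows, each a list of 5 numbers: the shift along the tool's x, y, z in m, then the turn about the tool's z in degrees, then the opening in per cent of the stroke, from 0 (shut) to 100 (fully open). A call has 1 to 8 rows; each row is the pose to reach, as a shift and turn from the pose measured when the call began, along the tool's axes at that moment; what a row does not reach only later rows make up. A row lasts 1/10 s, in which the tool goes at most 50 mm and 8.59 degrees, less where a joint would pass 70% of its speed; a pose out of reach is approached as far as the arm can. A call with a gripper value outside its range is refused whole. The fingers move at their own pace and stop on an object; FORCE is the grip in N (left out, the last holds). Time passes only in rows, so rows that repeat a pose let the fingers close. It gives the time, the measured TCP pose, the force and the opening at its end, in the units of the state.
- r.sense(): the state, without advancing time (a new reading comes with each control period).
- r.snapshot(name): name is "scene" or "top" or "wrist"; returns a dict with "image" (384x512x3 uint8, red, green, blue), "K" (3x3 intrinsics, pixels), "distortion" ([k1, k2, p1, p2, k3] as OpenCV has them; the pictures are not rectified), "T" (4x4, takes a point from camera to world coordinates); the wrist camera has in their place "tool_from_camera" (4x4, takes a point from camera to tool coordinates, whose origin is the TCP and whose axes are the tool frame's). Camera axes: x right, y down, z forward; pixel columns grow to the right and rows downward; lengths in mm; the calibration is good to about 2 mm. A picture is of the moment at which its call begins: read the wrist's pose just before it. There is no depth.
- r.hand_in(): hands the job in, once; it reports no verdict.
Trained networks look in a picture, given as the dict that the camera call returned (one of the last four; its "shot" number tells which), for a name from the list of things; names that differ only in an ending like _2 or _b are one class to them, and where a whole thing is asked for, a point or a joint stands for the part that bears it (a point fixed in the world has none). Each returns a list of dicts, best first, with "conf" (0 to 1); they miss things now and then, are a little off and sometimes report something else, mostly with a low value. They report only what shows in the picture. A call takes as long as a camera call. They do not tell look-alikes from the thing itself.
- r.search_frame(picture, label): "bbox" ([left, top, right, bottom] in pixels, round what is visible of it).
- r.pinpoint(picture, label): "uv" ([column, row] in pixels: a listed point, or the origin of a listed thing).
The state is a dict: "time": time; "joint_pos": joint angles; "qd": joint speeds; "joint_efforts": joint torques, N m; "tool_pos": TCP position; "tcp_rot": TCP orientation; "ft_force": force on the tool from outside, world axes, zero at the start; "wrist_torque": the same for the moment, N m; "finger_gap": finger opening in mm.
Only numpy, scipy, OpenCV 4.12 (cv2) and the standard library are available. Lean on these libraries where they do the work, as an engineer would, in place of code of your own. Each camera call takes 0.05 s, during which the arm holds its last target. There are 200 camera calls.

## Working session

There is one attempt and no reset: what is moved stays moved. The work goes in short steps, Python scripts to look and compute and a shell command to move; the robot and the scene stay as the last step left them, time stands still between calls to the robot, and variables do not carry over. Pictures are saved under pics/ and viewed, about 8 in all and at most 12, crops included, and the job is handed in when it is done.

```bash
mkdir -p pics; ls; cat > h.py <<'E'
import numpy as np, cv2
from bench import r
from scipy.spatial.transform import Rotation as R
def cam(s):
    T=s.get("T")
    if T is None:
        st=r.sense(); W=np.eye(4); W[:3,:3]=R.from_euler('xyz',st['tcp_rot'],degrees=True).as_matrix(); W[:3,3]=st['tool_pos']
        T=W@np.array(s["tool_from_camera"])
    return np.array(T)
def ray(s,uv,T=None):
    T=cam(s) if T is None else T
    p=cv2.undistortPoints(np.array([[uv]],float),np.array(s["K"]),np.array(s["distortion"]))[0,0]
    return T[:3,3],T[:3,:3]@np.array([p[0],p[1],1])
def atz(s,uv,z,T=None):
    o,d=ray(s,uv,T); return (o+d*(z-o[2])/d[2]).round(1)
def proj(s,P,T=None):
    T=cam(s) if T is None else T
    M=np.linalg.inv(T); return cv2.projectPoints(np.atleast_2d(np.array(P,float)),cv2.Rodrigues(M[:3,:3])[0],M[:3,3],np.array(s["K"]),np.array(s["distortion"]))[0][:,0]
def save(s,n): cv2.imwrite('pics/'+n+'.png',s["image"][:,:,::-1])
Z=dict(post_centre=60,kiln_shelf=0,short_centre=50,wheel_centre=55,bar_tip=49,knob=93,water_bowl=0,rib=0,pot=55)
E
cat > a.py <<'E'
from h import *
st=r.sense(); print(st)
for c in("scene","top"):
    s=r.snapshot(c); save(s,c+'0'); T=cam(s); print(c,T[:3,3].round())
    for k,z in Z.items():
        print(k,[(np.round(d['uv'],1).tolist(),round(d['conf'],2),atz(s,d['uv'],z,T)[:2].tolist()) for d in r.pinpoint(s,k)[:3]])
E
python3 a.py; python3 - <<'E'
import cv2,numpy as np
cv2.imwrite('pics/both.png',cv2.resize(np.vstack([cv2.imread('pics/scene0.png'),cv2.imread('pics/top0.png')]),None,fx=.78,fy=.78))
E
```

```text
pics
{'time': 0.0, 'joint_pos': array([ 7.20590990e+01,  7.51385680e+00,  8.53295199e+01, -3.78256773e-04,
        8.72604185e+01, -4.89180927e+00]), 'qd': array([-0.03536626, -0.01842841, -0.00626156,  0.09219272, -0.06783777,
        0.10835   ]), 'joint_efforts': array([-1.26411453e-05, -5.69392347e+01, -5.00554097e+01, -3.17105978e-04,
        1.49291125e-02,  2.02364470e-05]), 'tool_pos': array([135.28393726, 584.034186  , 252.25512164]), 'tcp_rot': array([-1.79991525e+02,  1.03449261e-01,  7.69509344e+01]), 'ft_force': array([-0.11454973,  0.93136154,  0.16306608]), 'wrist_torque': array([ 0.00120891, -0.08032534, -0.03195069]), 'finger_gap': 85.26392745741784}
scene [1602.  703.  888.]
post_centre [([270.6, 189.7], 0.74, [488.5, 34.6]), ([293.9, 175.4], 0.55, [366.4, 58.6])]
kiln_shelf [([188.9, 178.5], 0.77, [493.0, -324.8])]
short_centre [([176.2, 171.4], 0.51, [538.9, -340.9])]
wheel_centre [([286.5, 200.6], 0.74, [513.3, 109.7]), ([260.7, 217.7], 0.7, [636.2, 86.1])]
bar_tip [([306.1, 201.4], 0.7, [477.8, 163.6])]
knob [([287.4, 201.2], 0.68, [564.5, 140.8]), ([175.0, 167.6], 0.55, [574.8, -308.9])]
water_bowl [([365.7, 224.4], 0.85, [435.8, 359.4])]
rib [([194.3, 218.0], 0.64, [684.1, -145.6])]
pot [([260.8, 218.1], 0.56, [637.9, 87.5])]
top [ 337.   29. 1278.]
post_centre [([245.9, 253.0], 0.75, [337.0, 52.7]), ([252.7, 210.0], 0.54, [479.1, 28.8])]
kiln_shelf []
short_centre [([361.1, 188.0], 0.55, [551.8, -343.6])]
wheel_centre [([236.9, 161.9], 0.64, [646.7, 81.4])]
bar_tip [([213.1, 216.0], 0.68, [461.6, 162.5])]
knob [([227.3, 189.9], 0.53, [542.7, 111.7])]
water_bowl [([153.5, 221.3], 0.74, [450.5, 375.2])]
rib [([300.4, 154.8], 0.62, [684.8, -145.8])]
pot [([236.9, 164.2], 0.91, [638.6, 81.4])]
```

View pics/both.png

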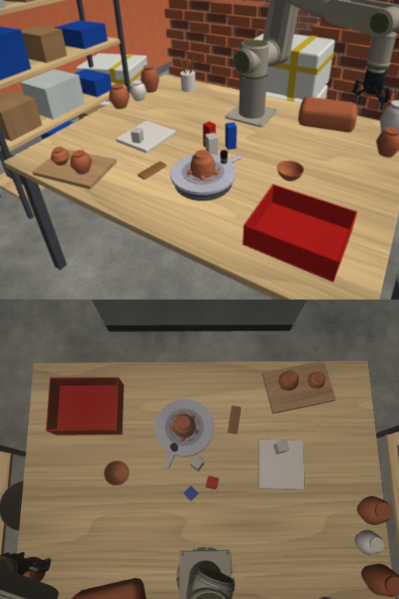

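Scene view: wheel with pot, bar pointing at the robot's left, white post near it, with red and blue decoys nearer the robot; shelf with short post at right. I'll view a zoomed top crop for orientations.

```bash
python3 - <<'E'
import cv2,numpy as np
a=cv2.imread('pics/top0.png')[130:270,190:400]
b=cv2.imread('pics/scene0.png')[140:260,140:330]
A=cv2.resize(a,None,fx=3.6,fy=3.6,interpolation=2)
cv2.imwrite('pics/crop.png',A)
E
```

```text
(no output)
```

View pics/crop.png

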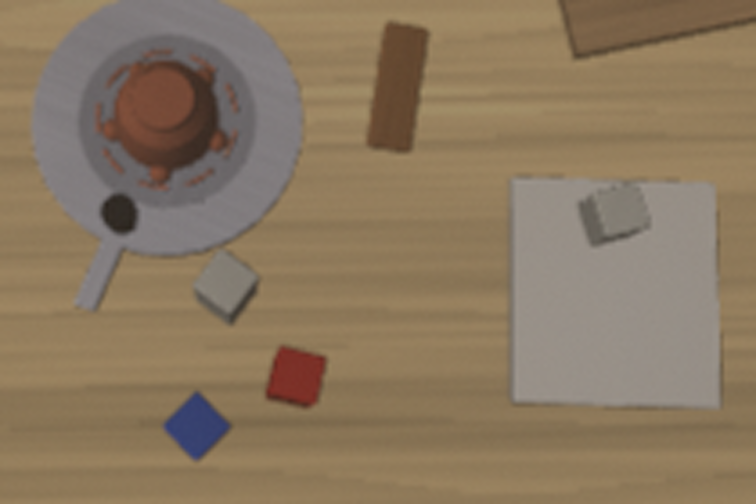

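The white post's top centre is near crop (226,282) and is rotated about 40°. The shelf corners are near (512,178), (715,183), (720,408) and (512,403), with the short post at its far edge.

```bash
python3 - <<'E'
from h import *
s=r.snapshot("top");T=cam(s)
f=lambda c,z:atz(s,(c[0]/3.6+190-.4,c[1]/3.6+130-.4),z,T)[:2]
for n,z,cs in [("shelf",20,[(512,178),(715,183),(720,408),(512,403)]),("post",120,[(225,250),(259,283),(230,312),(194,286)]),("red",120,[(282,345),(327,357),(313,408),(266,393)]),("blue",120,[(197,391),(231,427),(198,461),(164,427)]),("short",80,[(585,200),(640,184),(651,220),(605,237)]),("knob",108,[(120,213)]),("bar",55,[(108,240),(123,245),(76,305),(95,310)]),("rim",55,[(33,115),(303,115),(168,-15),(168,256)])]:
    p=np.array([f(c,z) for c in cs]); print(n,p.tolist(),p.mean(0).round(1), cv2.minAreaRect(p.astype(np.float32)))
E
```

```text
shelf [[590.2, -251.1], [583.1, -450.1], [364.8, -439.3], [372.0, -241.0]] [ 477.5 -345.4] ((477.5500793457031, -345.550048828125), (199.1154327392578, 220.54258728027344), 87.34980010986328)
post [[507.4, 30.3], [477.5, 0.5], [452.0, 26.5], [475.5, 58.1]] [478.1  28.8] ((477.5517578125, 30.348251342773438), (42.21432876586914, 42.209354400634766), 44.904029846191406)
red [[422.3, -18.9], [411.3, -58.4], [367.0, -45.1], [380.5, -4.2]] [395.3 -31.6] ((395.3400573730469, -31.13190460205078), (43.05453109741211, 46.253421783447266), 73.28887939453125)
blue [[383.0, 56.1], [351.5, 26.7], [322.7, 55.7], [352.3, 85.1]] [352.4  55.9] ((352.8489685058594, 55.90106201171875), (43.06768035888672, 42.20986557006836), 44.80173110961914)
short [[556.5, -304.8], [571.2, -357.1], [537.0, -365.2], [521.5, -321.5]] [ 546.6 -337.2] ((545.4562377929688, -336.1199645996094), (38.21314239501953, 54.326629638671875), 15.699126243591309)
knob [[544.0, 124.8]] [544.  124.8] ((544.0, 124.80000305175781), (0.0, 0.0), 0.0)
bar [[527.7, 140.3], [522.8, 126.2], [466.7, 169.9], [461.8, 152.2]] [494.8 147.1] ((494.75006103515625, 148.05001831054688), (18.203929901123047, 68.74237060546875), 66.91486358642578)
rim [[649.2, 212.3], [646.7, -45.6], [777.8, 83.1], [511.9, 84.0]] [646.4  83.4] ((644.8499755859375, 83.55001831054688), (189.11798095703125, 186.91709899902344), 44.470726013183594)
```

```bash
cat > go.py <<'E'
import sys
from h import *
x,y,z,yaw=map(float,sys.argv[1:5])
st=r.sense(); M=R.from_euler('xyz',st['tcp_rot'],degrees=True)
d=M.inv().apply(np.array([x,y,z])-st['tool_pos'])/1000
print('t',st['time'],'rows:',d.round(4).tolist(),'turn',round((-(yaw-st['tcp_rot'][2])+180)%360-180,2))
E
python3 -m jog '[[-0.463,0.4595,0,122,100],[-0.463,0.4595,0,122,100],[-0.463,0.4595,0,122,100],[-0.463,0.4595,0,122,100],[-0.463,0.4595,0,122,100],[-0.463,0.4595,0,122,100],[-0.463,0.4595,0,122,100],[-0.463,0.4595,0,122,100]]'; python3 go.py 478 29 260 -45
```

```text
time: 1.85
tool_pos: [346.5, 242.6, 253.6]
tcp_rot: [-180.0, -0.1, 7.9]
ft_force: [2.1, 0.4, 0.1]
finger_gap: 85.6
t 1.85 rows: [0.1011, 0.2295, -0.0063] turn 52.86
```

```bash
python3 -m jog '[[0.101,0.2295,-0.006,53,100],[0.101,0.2295,-0.006,53,100],[0.101,0.2295,-0.006,53,100],[0.101,0.2295,-0.006,53,100],[0.101,0.2295,-0.006,53,100],[0.101,0.2295,-0.006,53,100],[0.101,0.2295,-0.006,53,100],[0.101,0.2295,-0.006,53,100]]'; python3 - <<'E'
from h import *
T=None
s=r.snapshot("wrist");T=cam(s);save(s,'w1');print(r.sense()['tool_pos'],r.sense()['tcp_rot'])
for k in("post_centre","knob","bar_tip","wheel_centre"):
    print(k,[(d['uv'],round(d['conf'],2),atz(s,d['uv'],Z[k],T).tolist()) for d in r.pinpoint(s,k)[:3]])
print(proj(s,[[478,29,120],[478,29,0],[545,123,108]],T))
E
```

```text
time: 2.65
tool_pos: [478.1, 28.4, 259.6]
tcp_rot: [-179.9, -0.0, -45.2]
ft_force: [0.4, 1.0, -0.6]
finger_gap: 85.3
[477.94284104  28.85875146 259.64353663] [-1.79933166e+02 -1.55680176e-02 -4.51003473e+01]
post_centre [([238.8, 244.3], 0.8, [393.6, -25.6, 60.0]), ([168.8, 222.9], 0.72, [352.4, 59.9, 60.0]), ([255.1, 168.8], 0.67, [481.5, 31.4, 60.0])]
knob [([231.5, 62.0], 0.82, [545.3, 127.2, 93.0]), ([408.4, 314.6], 0.2, [489.8, -240.9, 93.0])]
bar_tip [([450.1, 145.2], 0.72, [666.2, -117.0, 49.0]), ([161.4, 98.8], 0.64, [462.0, 164.3, 49.0])]
wheel_centre []
[[254.51892726 186.69062652]
 [254.4217358  161.90336642]
 [233.26646379  63.53461067]]
```

View pics/w1.png

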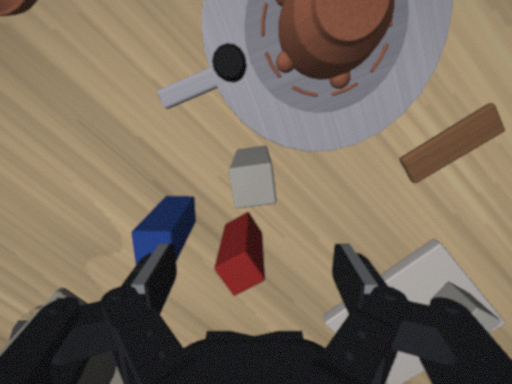

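The post's top face has its centre at (253,186), as predicted; its edges look turned a few degrees. I'll compute that.

```bash
python3 - <<'E'
from h import *
s=r.snapshot("wrist");T=cam(s)
im=s["image"];hsv=cv2.cvtColor(im,cv2.COLOR_RGB2HSV)
c=cv2.resize(im[140:215,220:285],None,fx=7,fy=7,interpolation=2);cv2.imwrite('pics/w1c.png',c[:,:,::-1])
v=hsv[186,253];print(v)
m=((hsv[...,1]<60)&(abs(hsv[...,2].astype(int)-v[2])<18)).astype(np.uint8)
n,l,stt,ce=cv2.connectedComponentsWithStats(cv2.morphologyEx(m,cv2.MORPH_OPEN,np.ones((3,3))));i=l[186,253];print(stt[i],ce[i])
pts=np.argwhere(l==i)[:,::-1]
P=np.array([atz(s,p.astype(float),120,T)[:2] for p in pts],np.float32)
print(cv2.minAreaRect(P),P.mean(0))
E
python3 go.py 478 29 260 -45
```

```text
[ 19  13 154]
[ 229  164   46   45 1653] [251.94978826 185.85117967]
((476.019287109375, 31.168689727783203), (42.88319396972656, 41.603790283203125), 52.42000198364258) [476.60464   31.880142]
t 2.95 rows: [0.0004, 0.0002, -0.0002] turn -0.05
```

```bash
python3 go.py 477 31 96 -38; python3 -m jog '[[-0.002,-0.002,0.05,-7,100],[-0.002,-0.002,0.1,-7,100],[-0.002,-0.002,0.14,-7,100],[-0.002,-0.002,0.164,-7,100],[-0.002,-0.002,0.164,-7,100]]'; python3 go.py 477 31 96 -38
```

```text
t 2.95 rows: [-0.0018, -0.0003, 0.1638] turn -7.05
time: 3.45
tool_pos: [474.6, 32.8, 91.7]
tcp_rot: [179.8, 0.3, -38.0]
ft_force: [-0.7, 0.3, 0.5]
finger_gap: 85.2
t 3.45 rows: [0.003, -0.0, -0.0044] turn 0.0
```

```bash
python3 -m jog '[[0.002,0,-0.003,0,100],[0.002,0,-0.003,0,60],[0.002,0,-0.003,0,30],[0.002,0,-0.003,0,20],[0.002,0,-0.003,0,20],[0.002,0,-0.003,0,20],[0.002,0,-0.003,0,20],[0.002,0,-0.003,0,20]]' 50; python3 go.py 477 31 96 -38
```

```text
time: 4.25
tool_pos: [477.6, 31.4, 96.4]
tcp_rot: [179.9, 0.2, -38.0]
ft_force: [-0.2, -1.2, 7.4]
finger_gap: 43.7
t 4.25 rows: [-0.0002, 0.0007, 0.0004] turn 0.0
```

```bash
python3 -m jog '[[0,0,-0.02,0,20],[0,0,-0.05,0,20],[0,0,-0.09,0,20],[0,0,-0.13,0,20],[0,0,-0.15,0,20],[0,0,-0.15,0,20]]'; python3 go.py 432 -345 240 -38
```

```text
time: 4.85
tool_pos: [479.8, 31.3, 249.8]
tcp_rot: [-179.9, -0.1, -38.0]
ft_force: [0.7, -0.6, -4.8]
finger_gap: 43.4
t 4.85 rows: [0.194, 0.3259, 0.0096] turn 0.0
```

```bash
python3 -m jog '[[0.015,0.025,0,0,20],[0.04,0.066,0,0,20],[0.065,0.108,0,0,20],[0.09,0.15,0,0,20],[0.115,0.192,0,0,20],[0.14,0.234,0,0,20],[0.16,0.267,0,0,20],[0.18,0.3,0,0,20]]'; python3 -m jog '[[0.01,0.018,0,0,20],[0.014,0.026,0.01,0,20],[0.014,0.026,0.03,0,20],[0.014,0.026,0.06,0,20],[0.014,0.026,0.08,0,20],[0.014,0.026,0.08,0,20]]'; python3 go.py 432 -345 122 -38
```

```text
time: 5.65
tool_pos: [435.2, -317.0, 246.4]
tcp_rot: [-179.9, 0.1, -38.0]
ft_force: [1.2, 0.8, -5.0]
finger_gap: 43.6
time: 6.25
tool_pos: [427.5, -342.3, 159.8]
tcp_rot: [-179.8, 0.8, -38.0]
ft_force: [0.0, 1.0, -6.5]
finger_gap: 43.8
t 6.25 rows: [0.0057, -0.0005, 0.0378] turn -0.02
```

```bash
python3 - <<'E'
from h import *
s=r.snapshot("wrist");save(s,'w2')
E
```

```text
(no output)
```

View pics/w2.png

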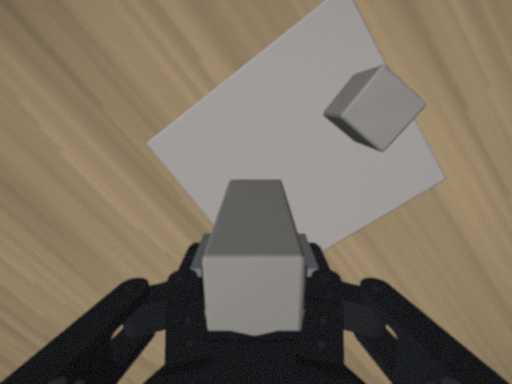

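The post hangs straight in the jaws above the free half of the shelf, and the short post at (375,105) is well clear. Lowering.

```bash
python3 -m jog '[[0.005,0,0.01,0,20],[0.005,0,0.02,0,20],[0.005,0,0.03,0,20],[0.005,0,0.035,0,20],[0.005,0,0.037,0,20],[0.005,0,0.038,0,20]]'; python3 go.py 432 -345 116.5 -38
```

```text
time: 6.9
tool_pos: [432.3, -346.2, 124.5]
tcp_rot: [-179.8, 0.5, -38.0]
ft_force: [-0.3, -0.4, -4.7]
finger_gap: 43.5
t 6.9 rows: [-0.0009, -0.0008, 0.008] turn -0.02
```

```bash
python3 -m jog '[[0,0,0.002,0,20],[0,0,0.004,0,20],[0,0,0.0055,0,20],[0,0,0.007,0,20],[0,0,0.008,0,20],[0,0,0.008,0,20]]'; python3 go.py 432 -345 116.5 -38
```

```text
time: 7.5
tool_pos: [432.3, -346.1, 116.5]
tcp_rot: [-179.8, 0.5, -38.0]
ft_force: [-0.4, 0.3, -5.1]
finger_gap: 43.3
t 7.5 rows: [-0.0009, -0.0007, 0.0001] turn -0.02
```

```bash
python3 -m jog '[[0,0,0.0007,0,20],[0,0,0.0014,0,20],[0,0,0.002,0,20],[0,0,0.002,0,20]]'; python3 go.py 432 -345 116.5 -38
```

```text
time: 7.9
tool_pos: [432.5, -346.1, 116.4]
tcp_rot: [-179.8, 0.5, -38.0]
ft_force: [-4.6, 6.3, 12.8]
finger_gap: 43.5
t 7.9 rows: [-0.0011, -0.0006, -0.0] turn -0.01
```

Contact made (+18 N change). Open gently, rise and check.

```bash
python3 -m jog '[[0,0,-0.001,0,24],[0,0,-0.001,0,40],[0,0,-0.001,0,70],[0,0,-0.001,0,100],[0,0,-0.001,0,100],[0,0,-0.001,0,100]]'; python3 -m jog '[[0,0,-0.03,0,100],[0,0,-0.07,0,100],[0,0,-0.11,0,100],[0,0,-0.15,0,100],[0,0,-0.15,0,100]]'; python3 - <<'E'
from h import *
s=r.snapshot("wrist");save(s,'w3');T=cam(s)
t=r.snapshot("scene");save(t,'s3')
st=r.snapshot("top")
print(proj(s,[[432,-346,140],[432,-346,20]],T))
cv2.imwrite('pics/c3.png',np.hstack([cv2.resize(s["image"],None,fx=.78,fy=.78),cv2.resize(t["image"][110:240,110:283],(399,300))])[:,:,::-1])
E
python3 go.py 555 118 260 67
```

```text
time: 8.5
tool_pos: [432.7, -346.3, 117.7]
tcp_rot: [-179.8, 0.5, -38.0]
ft_force: [0.1, -0.6, 0.0]
finger_gap: 85.3
time: 9.0
tool_pos: [435.7, -349.7, 275.5]
tcp_rot: [-179.9, -0.2, -38.0]
ft_force: [0.6, 0.2, 1.3]
finger_gap: 85.5
[[250.50652213 188.796383  ]
 [251.69988843 163.03651291]]
t 9.15 rows: [-0.1908, -0.4416, 0.0105] turn -105.02
```

View pics/c3.png

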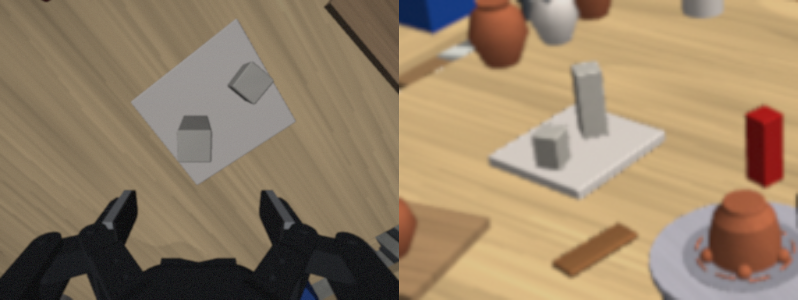

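The tall post stands upright on the shelf, well clear of the short post; red and blue are untouched. Next is the knob: tangential jaws, with yaw near -112° so that joint 6 has room for the turn.

```bash
python3 go.py 545 125 260 -112; python3 -m jog '[[-0.21,-0.437,0.01,74,100],[-0.21,-0.437,0.01,74,100],[-0.21,-0.437,0.01,74,100],[-0.21,-0.437,0.01,74,100],[-0.21,-0.437,0.01,74,100],[-0.21,-0.437,0.01,74,100],[-0.21,-0.437,0.01,74,100],[-0.21,-0.437,0.01,74,100]]';  python3 go.py 545 125 260 -112
```

```text
t 9.15 rows: [-0.203, -0.441, 0.0106] turn 73.98
time: 9.95
tool_pos: [510.7, 7.3, 260.3]
tcp_rot: [179.5, 0.4, -100.5]
ft_force: [1.7, 0.7, 0.3]
finger_gap: 85.3
t 9.95 rows: [-0.122, -0.0124, 0.001] turn 11.55
```

```bash
python3 -m jog '[[-0.05,-0.005,0,6,100],[-0.1,-0.01,0,11.5,100],[-0.12,-0.012,0,11.5,100],[-0.122,-0.012,0,11.5,100],[-0.122,-0.012,0,11.5,100],[-0.122,-0.012,0,11.5,100]]';  python3 - <<'E'
from h import *
r.sense()
s=r.snapshot("wrist");T=cam(s);save(s,'w4');st=r.sense();print(st['tool_pos'],st['tcp_rot'],st['joint_pos'].round())
for k in("knob","bar_tip","wheel_centre","pot"):
    print(k,[(d['uv'],round(d['conf'],2),atz(s,d['uv'],Z[k],T).tolist()) for d in r.pinpoint(s,k)[:2]])
g=cv2.cvtColor(s["image"],cv2.COLOR_RGB2HSV)
print(proj(s,[[545,125,108],[643,83,55]],T))
E
```

```text
time: 10.55
tool_pos: [544.0, 124.1, 259.9]
tcp_rot: [179.3, 0.2, -112.0]
ft_force: [-0.4, -0.9, 1.0]
finger_gap: 85.6
[544.20365119 123.85453069 260.30103571] [ 179.37756203    0.21058231 -112.02473935] [  7.   1.  91.   0.  88. 119.]
knob [([251.7, 177.2], 0.59, [545.5, 127.0, 93.0])]
bar_tip [([250.2, 231.4], 0.73, [464.2, 163.0, 49.0])]
wheel_centre []
pot [([255.5, 73.1], 0.57, [643.9, 82.7, 55.0])]
[[253.47287163 180.82378466]
 [255.52590719  74.05657918]]
```

View pics/w4.png

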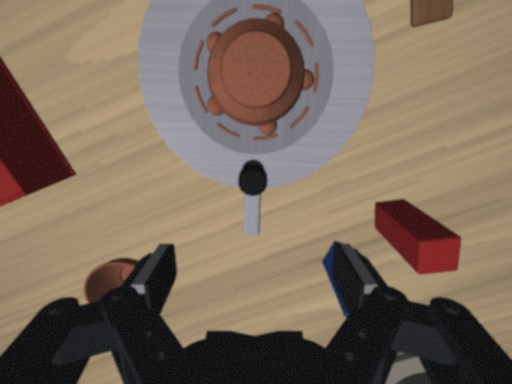

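The knob is at about (253,181) and the bar points straight down the image, so the jaws are tangential. The knob is near (546,125) and the axis near (643.5,83). Descending.

```bash
python3 go.py 546 125 96 -113; python3 -m jog '[[-0.002,0,0.04,1,100],[-0.002,0,0.08,1,100],[-0.002,0,0.12,1,100],[-0.002,0,0.15,1,100],[-0.002,0,0.162,1,100],[-0.002,0,0.164,1,100],[-0.002,0,0.164,1,100]]';python3 go.py 546 125 96 -113
```

```text
t 10.8 rows: [-0.0005, -0.0026, 0.1651] turn 0.97
time: 11.5
tool_pos: [545.1, 127.2, 98.5]
tcp_rot: [179.5, 0.3, -113.1]
ft_force: [0.4, -0.1, 0.4]
finger_gap: 85.6
t 11.5 rows: [0.0017, -0.0018, 0.0025] turn -0.05
```

```bash
python3 -m jog '[[0.0017,-0.002,0.0025,0,80],[0.0017,-0.002,0.0025,0,60],[0.0017,-0.002,0.0025,0,45],[0.0017,-0.002,0.0025,0,30],[0.0017,-0.002,0.0025,0,30],[0.0017,-0.002,0.0025,0,30],[0.0017,-0.002,0.0025,0,30]]' 50;python3 go.py 546 125 96 -113
```

```text
time: 12.2
tool_pos: [546.9, 125.1, 97.0]
tcp_rot: [179.6, 0.3, -113.0]
ft_force: [0.2, -0.2, 5.9]
finger_gap: 30.4
t 12.2 rows: [0.0004, 0.0007, 0.0011] turn -0.04
```

```bash
python3 -m jog '[[0,0,-0.005,0,30],[0,0,-0.009,0,30],[0,0,-0.013,0,30],[0,0,-0.016,0,30],[0,0,-0.018,0,30],[0,0,-0.018,0,30]]' 60; python3 go.py 546 125 114 -113
```

```text
time: 12.8
tool_pos: [546.6, 124.9, 114.5]
tcp_rot: [179.6, 0.3, -113.0]
ft_force: [5.6, 0.4, -13.5]
finger_gap: 30.0
t 12.8 rows: [0.0001, 0.0006, 0.0006] turn -0.04
```

```bash
cat > arc.py <<'E'
import sys
from h import *
st=r.sense(); M=R.from_euler('xyz',st['tcp_rot'],degrees=True); c=np.array([643.5,83]); p=st['tool_pos']
v=p[:2]-c; print('rad',np.hypot(*v).round(1),'ang',np.degrees(np.arctan2(*v[::-1])).round(2)%360,'yaw',st['tcp_rot'][2].round(1),'z',p[2].round(1),'F',st['ft_force'].round(1),'gap',round(st['finger_gap'],1),'t',st['time'])
a0=np.arctan2(v[1],v[0])
for a in map(float,sys.argv[1:]):
    t=a0+np.radians(a); q=np.r_[c+105.3*np.array([np.cos(t),np.sin(t)]),p[2]]
    print(a,(M.inv().apply(q-p)/1000).round(4)[:2].tolist(),'turn',-a)
E
python3 arc.py 2 5 8 12 16 20 24 28
```

```text
rad 105.6 ang 156.63 yaw -113.0 z 114.5 F [  5.6   0.4 -13.5] gap 30.0 t 12.8
2.0 [0.0037, -0.0003] turn -2.0
5.0 [0.0092, -0.0006] turn -5.0
8.0 [0.0147, -0.0012] turn -8.0
12.0 [0.0219, -0.0024] turn -12.0
16.0 [0.029, -0.0042] turn -16.0
20.0 [0.0361, -0.0064] turn -20.0
24.0 [0.0429, -0.0091] turn -24.0
28.0 [0.0495, -0.0123] turn -28.0
```

```bash
python3 -m jog '[[0.0037,0,0,-2,30],[0.0092,-0.0006,0,-5,30],[0.0147,-0.0012,0,-8,30],[0.0219,-0.0024,0,-12,30],[0.029,-0.0042,0,-16,30],[0.0361,-0.0064,0,-20,30],[0.0429,-0.0091,0,-24,30],[0.0429,-0.0091,0,-24,30]]'; python3 arc.py 2 4 7 10 13 16 19 20
```

```text
time: 13.6
tool_pos: [538.1, 81.9, 113.8]
tcp_rot: [179.7, 0.5, -88.9]
ft_force: [6.5, 5.8, -13.0]
finger_gap: 30.1
rad 105.4 ang 180.61 yaw -88.9 z 113.8 F [  6.5   5.8 -13. ] gap 30.1 t 13.6
2.0 [0.0037, -0.0001] turn -2.0
4.0 [0.0073, -0.0003] turn -4.0
7.0 [0.0128, -0.0008] turn -7.0
10.0 [0.0183, -0.0015] turn -10.0
13.0 [0.0237, -0.0026] turn -13.0
16.0 [0.0291, -0.0039] turn -16.0
19.0 [0.0343, -0.0055] turn -19.0
20.0 [0.0361, -0.0061] turn -20.0
```

```bash
python3 -m jog '[[0.0037,0,0,-2,30],[0.0073,-0.0003,0,-4,30],[0.0128,-0.0008,0,-7,30],[0.0183,-0.0015,0,-10,30],[0.0237,-0.0026,0,-13,30],[0.0291,-0.0039,0,-16,30],[0.0361,-0.0061,0,-20,30],[0.0361,-0.0061,0,-20,30]]'; python3 arc.py; python3 -m jog '[[0,0,0.003,0,30],[0,0,0.006,0,30],[0,0,0.008,0,30],[0,0,0.010,0,43],[0,0,0.012,0,44],[0,0,0.013,0,44],[0,0,0.013,0,44]]'; python3 arc.py 1.5 3 4.5 6 7.5 9 10
```

```text
time: 14.4
tool_pos: [545.1, 46.7, 113.1]
tcp_rot: [180.0, 0.7, -68.7]
ft_force: [6.2, 8.9, -12.1]
finger_gap: 29.8
rad 104.8 ang 200.25 yaw -68.7 z 113.1 F [  6.2   8.9 -12.1] gap 29.8 t 14.4
time: 15.1
tool_pos: [544.9, 46.8, 99.9]
tcp_rot: [180.0, 0.7, -68.7]
ft_force: [0.1, -1.5, -0.2]
finger_gap: 37.7
rad 105.0 ang 200.19 yaw -68.7 z 99.9 F [ 0.1 -1.5 -0.2] gap 37.7 t 15.1
1.5 [0.0028, 0.0003] turn -1.5
3.0 [0.0055, 0.0002] turn -3.0
4.5 [0.0083, 0.0001] turn -4.5
6.0 [0.011, -0.0001] turn -6.0
7.5 [0.0138, -0.0004] turn -7.5
9.0 [0.0165, -0.0007] turn -9.0
10.0 [0.0183, -0.001] turn -10.0
```

```bash
python3 -m jog '[[0.0028,0,0,-1.5,44],[0.0055,0,0,-3,44],[0.0083,0,0,-4.5,44],[0.011,0,0,-6,44],[0.0138,-0.0004,0,-7.5,44],[0.0165,-0.0007,0,-9,44],[0.0183,-0.001,0,-10,44]]'; python3 arc.py 1 2 3 4 5 6 7 8
```

```text
time: 15.8
tool_pos: [552.3, 30.8, 99.7]
tcp_rot: [-179.9, 0.8, -58.6]
ft_force: [-1.9, 6.8, 1.8]
finger_gap: 37.5
rad 105.1 ang 209.79 yaw -58.6 z 99.7 F [-1.9  6.8  1.8] gap 37.5 t 15.8
1.0 [0.0018, 0.0002] turn -1.0
2.0 [0.0037, 0.0002] turn -2.0
3.0 [0.0055, 0.0002] turn -3.0
4.0 [0.0073, 0.0002] turn -4.0
5.0 [0.0092, 0.0001] turn -5.0
6.0 [0.011, -0.0001] turn -6.0
7.0 [0.0128, -0.0002] turn -7.0
8.0 [0.0147, -0.0004] turn -8.0
```

```bash
python3 -m jog '[[0.0018,0,0,-1,44],[0.0037,0,0,-2,44],[0.0055,0,0,-3,44],[0.0073,0,0,-4,44],[0.0092,0,0,-5,44],[0.011,0,0,-6,44]]'; python3 arc.py 1 2 3 4 5 6 7 8
```

```text
time: 16.4
tool_pos: [557.9, 21.5, 99.5]
tcp_rot: [-179.8, 0.8, -52.6]
ft_force: [-0.7, 3.9, 0.3]
finger_gap: 38.0
rad 105.4 ang 215.71 yaw -52.6 z 99.5 F [-0.7  3.9  0.3] gap 38.0 t 16.4
1.0 [0.0018, -0.0] turn -1.0
2.0 [0.0037, -0.0] turn -2.0
3.0 [0.0055, -0.0001] turn -3.0
4.0 [0.0074, -0.0001] turn -4.0
5.0 [0.0092, -0.0002] turn -5.0
6.0 [0.011, -0.0003] turn -6.0
7.0 [0.0129, -0.0005] turn -7.0
8.0 [0.0147, -0.0007] turn -8.0
```

```bash
python3 -m jog '[[0.0018,0,0,-1,44],[0.0037,0,0,-2,44],[0.0055,0,0,-3,44],[0.0074,0,0,-4,44]]'; python3 arc.py 1 2 3 4
```

```text
time: 16.8
tool_pos: [562.4, 15.5, 99.3]
tcp_rot: [-179.8, 0.8, -48.5]
ft_force: [-0.5, -0.1, -0.1]
finger_gap: 37.4
rad 105.5 ang 219.77 yaw -48.5 z 99.3 F [-0.5 -0.1 -0.1] gap 37.4 t 16.8
1.0 [0.0018, -0.0002] turn -1.0
2.0 [0.0037, -0.0002] turn -2.0
3.0 [0.0055, -0.0002] turn -3.0
4.0 [0.0074, -0.0002] turn -4.0
```

```bash
python3 -m jog '[[0.0018,0,0,-1,44],[0.0037,0,0,-2,44],[0.0055,0,0,-3,44],[0.0074,0,0,-4,44]]'; python3 arc.py 1 2 3 4
```

```text
time: 17.2
tool_pos: [567.5, 9.5, 99.2]
tcp_rot: [-179.7, 0.7, -44.4]
ft_force: [-1.2, 0.8, -0.4]
finger_gap: 37.5
rad 105.7 ang 224.04 yaw -44.4 z 99.2 F [-1.2  0.8 -0.4] gap 37.5 t 17.2
1.0 [0.0018, -0.0004] turn -1.0
2.0 [0.0037, -0.0004] turn -2.0
3.0 [0.0055, -0.0004] turn -3.0
4.0 [0.0074, -0.0004] turn -4.0
```

```bash
python3 -m jog '[[0.0018,-0.0002,0,-1,44],[0.0037,-0.0004,0,-2,44],[0.0055,-0.0004,0,-3,44],[0.0074,-0.0004,0,-4,44]]'; python3 arc.py 1 2 3 4; python3 - <<'E'
from h import *
s=r.snapshot("wrist");T=cam(s)
t=r.snapshot("scene");T2=cam(t)
p=r.sense()['tool_pos']
print(p.round(),proj(t,[[p[0],p[1],93]],T2))
c=lambda im,b:cv2.resize(im[b[1]:b[3],b[0]:b[2]],(399,300),interpolation=cv2.INTER_CUBIC)
cv2.imwrite('pics/c5.png',np.hstack([c(s["image"],(130,60,386,252)),c(t["image"],(200,150,312,234))])[:,:,::-1])
E
```

```text
time: 17.6
tool_pos: [572.4, 5.4, 99.0]
tcp_rot: [-179.7, 0.9, -40.3]
ft_force: [-8.8, 8.7, 8.0]
finger_gap: 37.6
rad 105.2 ang 227.5 yaw -40.3 z 99.0 F [-8.8  8.7  8. ] gap 37.6 t 17.6
1.0 [0.0018, 0.0001] turn -1.0
2.0 [0.0037, 0.0002] turn -2.0
3.0 [0.0055, 0.0002] turn -3.0
4.0 [0.0073, 0.0001] turn -4.0
[572.   6.  99.] [[249.60741498 190.82819137]]
```

View pics/c5.png

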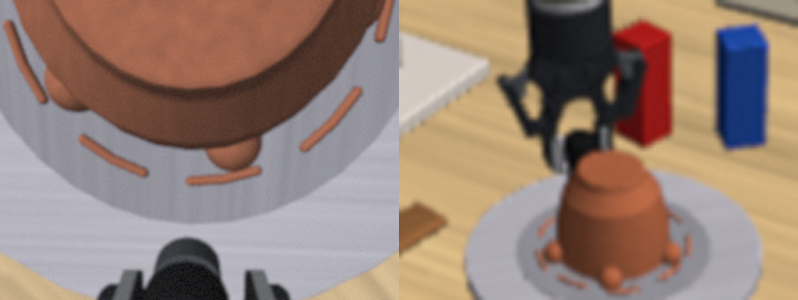

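```bash
python3 -m jog '[[0.001,0,0,-0.5,44],[0.002,0,0,-1,44],[0.002,0,0,-1,44]]'; python3 arc.py
```

```text
time: 18.0
tool_pos: [572.6, 5.7, 98.9]
tcp_rot: [-179.7, 1.1, -39.2]
ft_force: [-8.3, 8.4, 7.0]
finger_gap: 37.8
rad 104.8 ang 227.48 yaw -39.2 z 98.9 F [-8.3  8.4  7. ] gap 37.8 t 18.0
```

Hand stopped with a steady tangential reaction of 12 N, so the pin has probably dropped in. I'll relieve, open, rise and check.

```bash
python3 -m jog '[[-0.002,0,0,0,50],[-0.003,0,0,0,80],[-0.003,0,0,0,100],[-0.003,0,0,0,100],[-0.003,0,0,0,100]]'; python3 -m jog '[[0,0,-0.03,0,100],[0,0,-0.07,0,100],[0,0,-0.11,0,100],[0,0,-0.15,0,100],[0,0,-0.16,0,100],[0,0,-0.16,0,100]]'; python3 - <<'E'
from h import *
s=r.snapshot("wrist");T=cam(s)
t=r.snapshot("scene");T2=cam(t)
for n,a in((s,T),(t,T2)):
  print([(k,[(np.round(d['uv'],1).tolist(),round(d['conf'],2),atz(n,d['uv'],Z[k],a).tolist()) for d in r.pinpoint(n,k)[:2]]) for k in("knob","bar_tip","short_centre","post_centre")])
c=np.array([643.5,83])
k=c+105*np.array([np.cos(np.radians(225.5)),np.sin(np.radians(225.5))]);print(k)
print(proj(s,[[*k,108],[*k,120]],T),proj(t,[[*k,108],[*k,120]],T2))
cv2.imwrite('pics/c6.png',np.hstack([cv2.resize(s["image"][60:252,130:386],(399,300),interpolation=2),cv2.resize(t["image"][150:234,200:312],(399,300),interpolation=2)])[:,:,::-1])
E
```

```text
time: 18.5
tool_pos: [570.5, 7.4, 99.1]
tcp_rot: [-179.7, 1.1, -39.2]
ft_force: [0.9, 0.1, 0.5]
finger_gap: 85.6
time: 19.1
tool_pos: [573.7, 4.6, 261.8]
tcp_rot: [-179.5, 0.8, -39.3]
ft_force: [-0.1, -0.3, 0.5]
finger_gap: 85.3
[('knob', [([253.8, 181.1], 0.72, [569.2, 6.6, 93.0])]), ('bar_tip', [([250.3, 233.3], 0.8, [510.7, -56.0, 49.0])]), ('short_centre', []), ('post_centre', [([172.4, 272.3], 0.91, [393.1, -30.4, 60.0]), ([101.3, 245.4], 0.75, [348.3, 59.1, 60.0])])]
[('knob', [([249.9, 191.3], 0.6, [574.2, 7.9, 93.0])]), ('bar_tip', [([245.7, 189.4], 0.58, [514.3, -49.7, 49.0]), ([261.7, 215.5], 0.55, [617.7, 78.2, 49.0])]), ('short_centre', [([195.4, 215.9], 0.54, [725.2, -101.9, 50.0]), ([175.4, 172.6], 0.5, [547.1, -337.7, 50.0])]), ('post_centre', [([296.3, 173.1], 0.84, [347.9, 58.5, 60.0]), ([191.2, 154.6], 0.65, [422.2, -362.9, 60.0])])]
[569.90452725   8.10870284]
[[253.09534601 183.44632953]
 [252.83430512 186.76817959]] [[250.50747779 186.76969761]
 [250.37697531 183.60462211]]
```

View pics/c6.png

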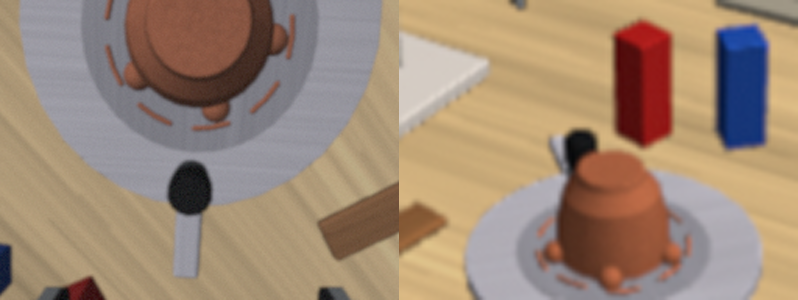

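```bash
python3 - <<'E'
from h import *
t=r.snapshot("scene");T=cam(t);im=t["image"]
def top(im,u0,u1,v0,v1):
    m=im[v0:v1,u0:u1].max(2)<55; ys,xs=np.nonzero(m); return ys.min()+v0,np.bincount(ys).tolist()[:12],(xs.min()+u0,xs.max()+u0)
def rim(k,z):
    a=np.linspace(0,6.28,60); return proj(t,[[k[0]+16*np.cos(b),k[1]+16*np.sin(b),z] for b in a],T).min(0).round(1),proj(t,[[k[0]+16*np.cos(b),k[1]+16*np.sin(b),z] for b in a],T).max(0).round(1)
print('now',top(im,240,262,178,196),[rim((570,7.5),z) for z in(108,120)])
i0=cv2.imread('pics/scene0.png')[:,:,::-1]
print('start',top(i0,276,300,185,215),[rim((546,125),z) for z in(108,120)])
s=r.search_frame(t,"post_centre");print(s[:3])
E
```

```text
now (np.int64(187), [0, 0, 0, 0, 0, 0, 0, 0, 0, 4, 6, 8], (np.int64(247), np.int64(254))) [(array([245.4, 184.1]), array([255.3, 189.4])), (array([245.2, 181. ]), array([255.2, 186.2]))]
start (np.int64(193), [0, 0, 0, 0, 0, 0, 0, 0, 4, 7, 8, 8], (np.int64(283), np.int64(290))) [(array([280.8, 190.3]), array([291. , 195.8])), (array([280.8, 187.1]), array([291. , 192.6]))]
[{'bbox': [287.4, 157.1, 301.2, 192.5], 'conf': 0.91}, {'bbox': [257.9, 153.4, 278.0, 191.9], 'conf': 0.83}, {'bbox': [183.7, 135.5, 199.1, 173.2], 'conf': 0.63}]
```

The knob's top edge has the same offset from the locked-height prediction now (2.9 px) as at the start (2.7 px), and a raised plunger would shift it by about 3 px. So it is down in the hole. Robot is clear; handing in.

```bash
python3 -c "
from bench import r
print(r.sense()['ft_force'],r.sense()['time']);print(r.hand_in())"
```

```text
[-0.34717992  0.07074406  0.0406044 ] 19.7
the job is handed in; nothing more can be done
None
```

The job is handed in at 19.7 s on the robot's clock. `hand_in()` gives no verdict, so the results below rest on my own checks.

**Tall post:** I gripped it, lifted it and set it down on the free half of the kiln shelf with about 18 N of contact. A picture after release showed it upright and well clear of the short post.

**Wheel:** I pulled the plunger up about 17 mm and turned the wheel 44° with it held. I then let the pin rest on the index plate and pushed the knob on with loose jaws. It stopped at about 69° (1.2 rad) with a steady reaction of about 12 N, and I opened the jaws and withdrew.

**Last checks:**
- **Plunger:** The knob's top edge is as far from the locked-height prediction as at the start (2.9 px now, 2.7 px then). A raised plunger would shift it by about 3 px, so the pin is down in the hole.
- **Wheel angle:** The wrist camera puts the knob about 69° from home.
- **Robot:** The gripper was raised clear, and the force reading was about zero.
- **Bystanders:** I did not measure the bowl and rib again at the end. The detections of the short post after the move were low-confidence (about 0.5), but one of them agrees with its starting place.

No check failed. The detectors also gave a few false matches, such as the red and blue look-alikes, which I ignored.

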